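# Lock the knock-out pan into its bench dock

### The job

Push the steel knock-out pan straight back along the desk, without lifting it, until it is fully home against the back stop of its dock. Then, with the fingertips, push the standing latch bar on the dock's left post over past its centre so that it snaps down level across the front of the pan and locks it in. Nothing is to be picked up, and the tamper, the milk pitcher and the small steel basket beside the dock are left where they stand.

Things in the scene. Friction and masses are not known exactly. Their poses are not given: they have to be found in the camera images.
- dock: Dark steel dock fixed to the desk; place and yaw vary. x: the way the pan goes in, away from the robot; y left; z up. Origin on the desk top where the pan's origin is when home. Guide rails 56 mm high, inner faces y = +-77, x = -90 to +50 mm, flared mouths to x = -118. Back stop plate 110 wide, 100 high, face at x = +88 mm. Latch post 72 mm high at x = -102.5, y = +108 mm.
- knock_pan: Loose steel knock-out pan with dark grounds and a rubber bar, 0.36 to 0.6 kg. Origin: centre of underside, axes as the dock's. Rim 175 (x) x 162 mm (y), at z = 91 to 100 mm; walls taper to 154 x 142 at z = 65. Starts level between the rails, 40 to 75 mm short of home (dock x negative), a little askew; slides at 1 to 5 N. Push on the middle of the front rim; the stop stops the rim.
- latch (a joint): Latch bar's angle about dock +x. 0 = open, leaning 35 degrees left of upright (start); 0.61 = upright, dead centre; 2.18 = closed, level towards dock -y in front of the pan. An over-centre spring strut (0.3 to 0.4 N m at the stops) drives it to the stop on its side: 3 to 5 N on the ball starts it; past centre it snaps down alone within 1 s. A pan over 9 mm short of home blocks it.
- latch_pivot (a point): Pivot of the latch bar on the dock's post: dock x = -102.5, y = +108 mm, height 62 mm. The bar swings in the upright plane dock x = -102.5 mm.
- latch_ball (a point): Centre of the black ball (22 mm diameter) on the end of the latch bar, a straight 12 mm round steel rod, 120 mm from the pivot. Open: 69 mm to the left of the pivot at height 160 mm; upright: height 182 mm; closed: 120 mm to the right of the pivot at height 62 mm.
- tamper_bar: Bystander: coffee tamper with light wooden handle, 58 mm wide, 95 mm high, upright, left of the dock. Origin: centre of its underside. Not to be moved.
- pitcher_small: Bystander: small stainless milk pitcher, 102 x 68 mm, 88 mm high, left of and nearer than the dock. Origin: centre of its underside. Not to be moved.
- blind_basket: Bystander: small round steel basket, 70 mm wide, 24 mm high, left of the dock. Origin: centre of its underside. Not to be moved.

How it is judged:
On the way, in this order (a step that is already met when the one before it is completed fails the run):
1. the pan is home against the back stop, with the latch bar still open (x of knock_pan in the frame of dock between -0.007 and 0.006 m and y of knock_pan in the frame of dock between -0.012 and 0.012 m and z of knock_pan in the frame of dock below 0.005 m and angle between knock_pan's own z axis and vertical below 0.06 rad and value of joint latch below 0.4 rad), for 0.2 s.
2. the latch bar has snapped over and lies closed, with the pan still home (x of knock_pan in the frame of dock between -0.007 and 0.006 m and y of knock_pan in the frame of dock between -0.012 and 0.012 m and z of knock_pan in the frame of dock below 0.005 m and angle between knock_pan's own z axis and vertical below 0.06 rad and value of joint latch above 2.09 rad), for 0.2 s.
At the end, for the whole second after the job is handed in: The pan stands flat on the desk, within about 6 mm of fully home in the dock and at rest; the latch bar is closed (joint above 2.09 of 2.18 rad); the tamper, pitcher and basket are within 20 mm of where they stood (all of step 2 and linear speed of knock_pan below 0.02 m/s and distance of each of tamper_bar, pitcher_small, blind_basket from where it was at the start of the episode below 0.02 m); the robot touches nothing.
It fails at once if the pan is lifted more than 12 mm or tipped more than 0.2 rad (z of knock_pan in the frame of dock above 0.012 m or angle between knock_pan's own z axis and vertical above 0.2 rad).
It fails at once if the tamper, pitcher or basket is lifted, knocked over or moved by more than 20 mm (distance of any of tamper_bar, pitcher_small, blind_basket from where it was at the start of the episode above 0.02 m or angle between any of tamper_bar, pitcher_small, blind_basket's own z axis and vertical above 0.3 rad).
It also fails if it takes over 45 s, if anything falls off the work surface, if the arm or the gripper's body presses on something with over 40 N, if the wrist force passes 120 N, or if a joint passes its speed limit or range.

### The arm

A 6-joint arm with a two-finger parallel gripper is mounted at the origin on a cart in front of the work surface, level with it; the furniture and walls round the work are solid. World frame = base frame: x ahead of the robot, y to its left, z up, the work surface at z = 0. Lengths are in m, angles in rad, forces in N, time in s.
With the tool pointing down it reaches from about 0.3 to 0.95 m from the base axis. Payload 3.1 kg.
Tool frame: the origin (TCP) lies at the very end of the fingers, on their centre line; the grasp point (between the pads) lies 19 mm behind it; z points along the fingers, y is the line along which they close (so a half turn about z gives the same grasp; the last joint's range is limited). The gripper opens to 85 mm and grips with 20 to 120 N. Pads are 22 mm wide; open, the fingers measure 114 mm over their backs; the gripper's body (76 mm by 85 mm) begins 54 mm behind the grasp point. The pads swing forward as they close: fully open they stand 13 mm farther back than shut.
Start: joints at [-1.176, 0.308, 1.634, -0, 1.2, -0.07], TCP at [0.28, -0.559, 0.231] pointing down, gripper open.
Joint ranges: [-3.06, 3.06], [-0.79, 1.96], [0.05, 2.63], [-1.19, 4.34], [0.05, 2.64], [-2.94, 2.94]. Speed limits (rad/s): [2.79, 2.79, 3.14, 3.14, 3.14, 3.14].

### API

Orientations are given as a unit quaternion [w, x, y, z].
In Python, from rig import * gives the robot as it stands. The module is installed in compiled form; this text tells all that it offers.
- The arm moves only by the tool carry_out, never from a script. Its arguments are lists of equal length, an entry for each row: "gripper": the opening, from -1 (shut) to 1 (fully open); "offset": the shift along the tool's x, y, z normalised to -1 to 1, where 1 is 10 cm, a list of three; "rot": the turn, a rotation vector about the tool's x, y, z normalised to -1 to 1, where 1 is 5 degrees, a list of three. In form: {"gripper": [gripper, ...], "offset": [[x, y, z], ...], "rot": [[wx, wy, wz], ...]}. A call has 1 to 20 rows; each row shifts and turns the commanded pose from where the row before left it, along the tool's axes as they then stand; what a row does not reach is not made up. A row lasts 1/8 s, in which the tool goes at most 62.5 mm and 10.7 degrees, less where a joint would pass 70% of its speed; a pose out of reach is approached as far as the arm can. A call with a number of a shift or a turn outside -1 to 1 is refused whole. A call with a gripper value outside its range is refused whole. The fingers move at their own pace and stop on an object; "force" is the grip in N (left out, the last holds). Time passes only in rows, so rows that do not move let the fingers close. It gives the time, the measured TCP pose, the force, the opening and the grip force at its end, in the units of the state.
- get_state(): the state, without advancing time (a new reading comes with each control period).
- camera(name): name is "scene" or "top"; returns (picture, depth): 400x640x3 uint8, red, green, blue; 400x640 float32, m along the optical axis (not along the pixel's ray), 0 where there is no reading.
- camera_model(name): a dict with "mtx" (3x3 intrinsics, pixels), "world_to_cam" (4x4, takes a point from world to camera coordinates). Camera axes: x right, y down, z forward; pixel columns grow to the right and rows downward; lengths in m; the calibration is good to about 2 mm. A picture is of the moment at which its call begins. camera_model takes no time and is no camera call.
- close_job(): hands the job in; it is judged then, once.
Trained networks look in the newest picture that a camera, given by its name, has taken for a name from the list of things; names that differ only in an ending like _2 or _b are one class to them, and where a whole thing is asked for, a point or a joint stands for the part that bears it (a point fixed in the world has none). Each returns a list of dicts, best first, with "confidence" (0 to 1); they miss things now and then, are a little off and sometimes report something else, mostly with a low value. They report only what shows in the picture. A call takes as long as a camera call.
- regions_of(query, camera): "mask" (400x640 bool, what is visible of it) and "box" ([left, top, width, height] in pixels, round what is visible of it).
- pinpoint(query, camera): "xy" ([column, row] in pixels: a listed point, or the origin of a listed thing).
The state is a dict: "t": time; "q": joint angles; "dq": joint speeds; "joint_torque": joint torques, N m; "ee_pos": TCP position; "orientation": TCP orientation; "contact_force": force on the tool from outside, world axes, zero at the start; "ft_torque": the same for the moment, N m; "gripper_width": opening from 0.0 (shut) to 1.0 (fully open); "grasp_force": force on a finger pad.
Only numpy, scipy, OpenCV 4.12 (cv2) and the standard library are available. Lean on these libraries where they do the work, as an engineer would, in place of code of your own. Each camera call takes 0.05 s, during which the arm holds its last target. There are 200 camera calls.

## Working session

There is one attempt and no reset: what is moved stays moved. The work goes in short steps, Python scripts to look and compute and a tool call to move; the robot and the scene stay as the last step left them, time stands still between calls to the robot, and variables do not carry over. Pictures are saved under pics/ and viewed, at most 10 in all, crops included, and the job is handed in when it is done.

Besides the shell and the picture viewer there is one more tool, called after "Call:" as name(argument=value, ...) on one line, values as JSON. carry_out: Moves the arm, as the interface text tells. Its arguments: {"type":"object","properties":{"gripper":{"type":"array"},"offset":{"type":"array"},"rot":{"type":"array"},"force":{"type":"number"}},"required":["gripper","offset","rot"]}

```bash
mkdir -p pics
cat > h.py <<'E'
from rig import *
import numpy as np, cv2
from scipy.spatial.transform import Rotation as R
def ray(cm,xy):
    M=np.linalg.inv(cm["world_to_cam"]); d=M[:3,:3]@np.linalg.inv(cm["mtx"])@np.array([xy[0],xy[1],1.0]); return M[:3,3],d
def atz(cm,xy,z):
    o,d=ray(cm,xy); return o+d*(z-o[2])/d[2]
def tri(a,b):
    (o1,d1),(o2,d2)=a,b
    s=np.linalg.lstsq(np.c_[d1,-d2],o2-o1,rcond=None)[0]; p=o1+s[0]*d1;q=o2+s[1]*d2
    return (p+q)/2,np.linalg.norm(p-q)
def cloud(cm,dep,mask=None):
    v,u=np.nonzero((dep>0)&(mask if mask is not None else True)); z=dep[v,u]
    c=np.linalg.inv(cm["mtx"])@np.array([u*z,v*z,z]); M=np.linalg.inv(cm["world_to_cam"])
    return (M[:3,:3]@c).T+M[:3,3]
E
python3 - <<'E'
from h import *
np.set_printoptions(precision=4,suppress=True)
im={}
for c in("scene","top"):
    p,d=camera(c); im[c]=(p,d); cv2.imwrite(f"pics/{c}0.png",p[:,:,::-1]); np.savez(f"{c}0.npz",p=p,d=d)
CM={c:camera_model(c) for c in im}
for q in("dock","knock_pan","latch_pivot","latch_ball","tamper_bar","pitcher_small","blind_basket"):
    r={}
    for c in im:
        l=pinpoint(q,c)
        if l: r[c]=l[0]["xy"]; print(q,c,np.round(l[0]["xy"],1),round(l[0]["confidence"],2), len(l))
    if len(r)==2: print("   tri",*tri(ray(CM["scene"],r["scene"]),ray(CM["top"],r["top"])))
    elif r:
        c=list(r)[0]; print("   z0",atz(CM[c],r[c],0))
s=get_state(); print(s["t"],s["ee_pos"],s["orientation"],s["contact_force"])
for c in CM: print(np.linalg.inv(CM[c]["world_to_cam"])[:3,3])
E
```

```text
dock scene [306.5 165.8] 0.81 1
   z0 [ 0.5727 -0.1712  0.    ]
knock_pan scene [328.7 169. ] 0.81 1
knock_pan top [385.8 203.2] 0.57 1
   tri [ 0.5081 -0.1826 -0.0047] 0.005303231159585132
latch_pivot scene [336.3 186.9] 0.84 2
latch_pivot top [352.5 219.6] 0.84 1
   tri [ 0.4562 -0.0785  0.0637] 0.0016300427108079552
latch_ball scene [330.7 187. ] 0.67 1
latch_ball top [331.2 216.7] 0.59 1
   tri [ 0.456  -0.0165  0.1483] 0.006733958315020967
tamper_bar scene [281.  269.3] 0.81 1
tamper_bar top [263.2 188.8] 0.9 1
   tri [ 0.5463  0.169  -0.0144] 0.012102424378867422
pitcher_small scene [330.5 265.7] 0.96 1
pitcher_small top [272.4 231.5] 0.89 1
   tri [0.4197 0.1371 0.0208] 0.013546605178546379
blind_basket scene [245.9 308.1] 0.63 1
blind_basket top [216.4 174.5] 0.96 1
   tri [0.5886 0.3013 0.0021] 0.002587848202757947
0.8 [ 0.2801 -0.5587  0.2313] [0.     0.9731 0.2303 0.    ] [-0.671   0.4922 -0.5528]
[0.3206 0.6182 1.0883]
[0.3367 0.0427 1.1013]
```

View pics/scene0.png

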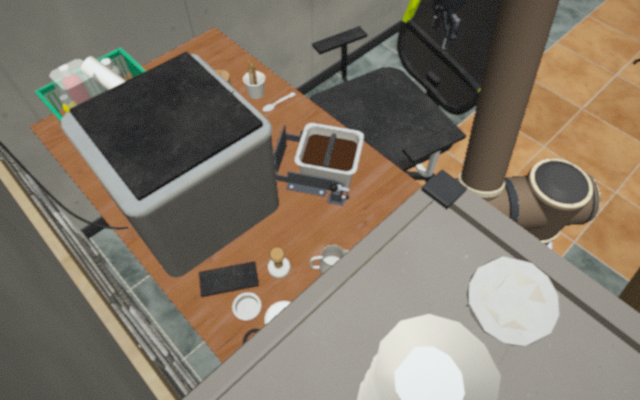

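View pics/top0.png

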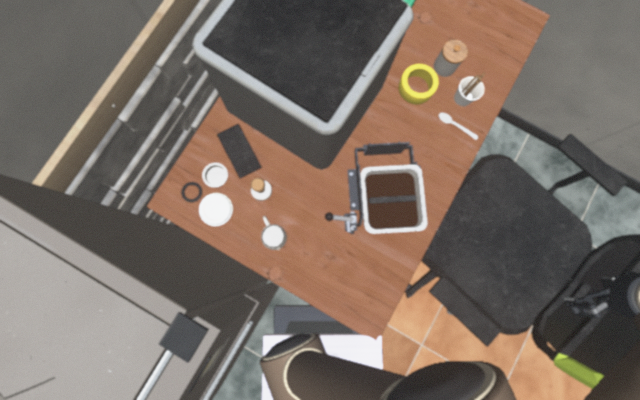

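The scene view shows the pan near (330,150) and the latch post near (338,190), with a tall machine behind. In the top view the back stop is at (385,148), the left rail at column 353 and the latch post at (350,220). The ball is at (330,216), and the tamper and pitcher are at (260,188) and (273,236). Next I'll fit the dock yaw and pan pose from depth.

Run:
```python
from h import *
np.set_printoptions(precision=4,suppress=True)
D={c:np.load(f"{c}0.npz") for c in("scene","top")}; CM={c:camera_model(c) for c in D}
P={c:cloud(CM[c],D[c]["d"]) for c in D}
def sel(p,x,y,z): return p[(p[:,0]>x[0])&(p[:,0]<x[1])&(p[:,1]>y[0])&(p[:,1]<y[1])&(p[:,2]>z[0])&(p[:,2]<z[1])]
def box(n,p):
    if len(p)<5: print(n,len(p)); return
    r=cv2.minAreaRect((p[:,:2]*1000).astype(np.float32)); print(n,len(p),np.round(r[0],1),np.round(r[1],1),round(r[2],2),"zmed",np.median(p[:,2]).round(4))
for c in P:
    p=P[c]; print(c,"desk z",np.median(sel(p,(.35,.5),(-.05,.05),(-.03,.03))[:,2]))
    box("rim",sel(p,(.40,.625),(-.32,-.08),(.088,.11)))
    box("stop",sel(p,(.63,.69),(-.28,-.08),(.085,.115)))
    box("lrail",sel(p,(.48,.60),(-.12,-.06),(.045,.065)))
    box("postetc",sel(p,(.42,.50),(-.11,-.05),(.05,.085)))
    box("ball",sel(p,(.42,.50),(-.04,.02),(.14,.19)))
    q=sel(p,(.3,1.1),(-.4,.5),(.12,1.0)); print("tall",q.min(0),q.max(0))
# tall obstacles map
    for z0,z1 in((.1,.25),(.25,.4),(.4,.7)):
        q=sel(p,(.0,1.0),(-.7,.6),(z0,z1)); 
        if len(q): print(z0,len(q),np.percentile(q[:,:2],[1,50,99],axis=0).round(3).tolist())
    for q in("dock","latch"):
        l=regions_of(q,c); print(q,[(round(a["confidence"],2),a["box"]) for a in l])
p,d=D["top"]["p"],D["top"]["d"]
cv2.imwrite("pics/crop.png",cv2.resize(p[130:250,310:440,::-1],None,fx=5,fy=5,interpolation=cv2.INTER_CUBIC)[:600])
```

```text
scene desk z -0.00013921602809729983
rim 934 [ 507.3 -179.7] [175.2 165.7] 3.9 zmed 0.0975
stop 89 [ 654.6 -172.5] [  7.1 110.8] 2.4 zmed 0.0967
lrail 243 [ 540.2 -109.3] [119.1  26.5] 3.82 zmed 0.0538
postetc 114 [459.7 -88.4] [43.3 82.9] 40.93 zmed 0.0575
ball 62 [451.5  -7.9] [18.5 20.3] 62.88 zmed 0.1659
tall [ 0.3    -0.1782  0.1201] [1.0999 0.5    0.616 ]
0.1 6938 [[0.428, -0.408], [0.707, 0.202], [0.982, 0.545]]
0.25 33177 [[0.007, -0.528], [0.759, 0.102], [0.99, 0.564]]
0.4 70129 [[0.008, -0.018], [0.232, 0.399], [0.833, 0.592]]
dock [(0.66, [271.1, 127.9, 79.0, 73.9])]
latch [(0.55, [327.3, 184.2, 20.7, 8.2]), (0.44, [293.9, 124.0, 69.4, 65.6])]
top desk z 0.00014476024600895698
rim 1348 [ 507.7 -182.8] [175.7 163.2] 3.52 zmed 0.0985
stop 135 [ 655.2 -175.6] [  6.7 109.4] 3.7 zmed 0.0983
lrail 106 [ 541.1 -109.1] [117.9  17.7] 3.18 zmed 0.0555
postetc 160 [461.2 -87.3] [39.8 81.5] 76.91 zmed 0.0682
ball 78 [453.  -15.1] [20.3 29.1] 23.45 zmed 0.1669
tall [ 0.3    -0.2488  0.1201] [1.061  0.5    0.5544]
0.1 14800 [[0.059, -0.645], [0.656, 0.389], [0.984, 0.596]]
0.25 40905 [[0.125, -0.532], [0.722, 0.152], [0.907, 0.594]]
0.4 48506 [[0.16, -0.354], [0.27, 0.354], [0.794, 0.57]]
dock [(0.71, [328.8, 144.1, 89.8, 88.1])]
latch [(0.78, [322.5, 215.8, 33.4, 14.9])]
```

View pics/crop.png

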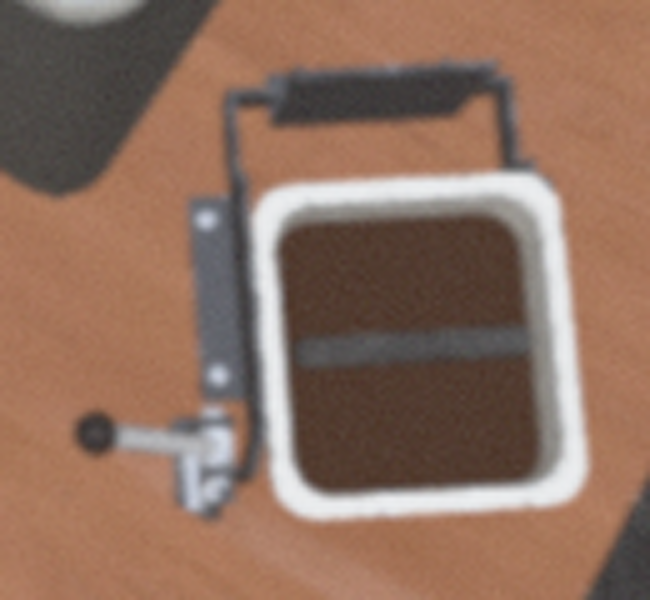

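Dock yaw comes out at about +3.5°, the origin at about (0.563, -0.180), and the pan about 55 mm short. The pivot and ball agree with that. I'll shut the gripper, square up to the dock and come down in front of the rim.

Call:
carry_out(gripper=[-1, -1, -1, -1, -1, -1, -1, -1, -1, -1, -1, -1, -1, -1, -1, -1, -1, -1], offset=[[0, 0, 0], [0, 0, 0], [0, 0, 0], [0, 0, 0], [0, 0, 0], [0.153, -0.453, 0], [0.153, -0.453, 0], [0.153, -0.453, 0], [0.153, -0.453, 0], [0.153, -0.453, 0], [0.153, -0.453, 0], [0.153, -0.453, 0], [0.153, -0.453, 0], [0, 0, 0.38], [0, 0, 0.38], [0, 0, 0.38], [0, 0, 0.38], [0, 0, 0]], rot=[[0, 0, 0.924], [0, 0, 0.924], [0, 0, 0.924], [0, 0, 0.924], [0, 0, 0.924], [0, 0, 0], [0, 0, 0], [0, 0, 0], [0, 0, 0], [0, 0, 0], [0, 0, 0], [0, 0, 0], [0, 0, 0], [0, 0, 0], [0, 0, 0], [0, 0, 0], [0, 0, 0], [0, 0, 0]])

```text
t: 3.25
ee_pos: [0.3773, -0.1878, 0.0769]
orientation: [-0.002, 1.0, 0.031, -0.003]
contact_force: [-0.5, 0.1, 0.2]
gripper_width: 0.003
grasp_force: 0.0
```

Call:
carry_out(gripper=[-1, -1, -1, -1, -1, -1, -1, -1, -1, -1, -1, -1, -1, -1], offset=[[0.1, 0.03, 0], [0.1, 0, 0], [0.05, 0, 0], [0.05, 0, 0], [0.05, 0, 0], [0.05, 0, 0], [0.05, 0, 0], [0.05, 0, 0], [0.05, 0, 0], [0.05, 0, 0], [0.05, 0, 0], [0.05, 0, 0], [0.05, 0, 0], [0, 0, 0]], rot=[[0, 0, 0], [0, 0, 0], [0, 0, 0], [0, 0, 0], [0, 0, 0], [0, 0, 0], [0, 0, 0], [0, 0, 0], [0, 0, 0], [0, 0, 0], [0, 0, 0], [0, 0, 0], [0, 0, 0], [0, 0, 0]])

```text
t: 5.0
ee_pos: [0.4562, -0.188, 0.0794]
orientation: [0.0, 1.0, 0.031, 0.001]
contact_force: [-1.3, 0.5, -0.3]
gripper_width: 0.005
grasp_force: 0.3
```

```bash
cat > m.py <<'E'
from h import *
import sys
np.set_printoptions(precision=4,suppress=True)
n=sys.argv[1]
def sel(p,x,y,z): return p[(p[:,0]>x[0])&(p[:,0]<x[1])&(p[:,1]>y[0])&(p[:,1]<y[1])&(p[:,2]>z[0])&(p[:,2]<z[1])]
for c in("top","scene"):
    p,d=camera(c); cm=camera_model(c); P=cloud(cm,d); cv2.imwrite(f"pics/{c}{n}.png",p[:,:,::-1]); np.savez(f"{c}{n}.npz",p=p,d=d)
    dk=np.array([.563,-.180]); a=np.radians(3.5); Rm=np.array([[np.cos(a),np.sin(a)],[-np.sin(a),np.cos(a)]])
    Q=np.c_[(P[:,:2]-dk)@Rm.T,P[:,2]]
    s=sel(Q,(.0875,.11),(-.065,.065),(.08,.11)); r=sel(Q,(-.17,.0875),(-.1,.1),(.085,.11)); b=sel(Q,(-.13,-.07),(.12,.22),(.13,.19))
    print(c,"stop x",np.percentile(s[:,0],[2,50,98]) if len(s) else 0,"rim x",np.percentile(r[:,0],[.5,99.5]),"y",np.percentile(r[:,1],[1,99]),"ball",np.median(b,0) if len(b) else 0)
    q=sel(P,(-.1,.5),(.03,.6),(.1,1.)); 
    for y0 in np.arange(.03,.4,.06):
        w=sel(q,(-1,1),(y0,y0+.06),(0,1)); 
        if len(w): print("  y",y0.round(2),len(w),"x",w[:,0].min(),w[:,0].max(),"z",w[:,2].min(),w[:,2].max())
s=get_state(); print(s["t"],s["ee_pos"],s["contact_force"],s["q"])
E
python3 m.py 1
```

```text
top stop x [0.0892 0.0905 0.0948] rim x [-0.0962  0.0781] y [-0.0757  0.0829] ball [-0.1014  0.1719  0.1656]
  y 0.03 1019 x 0.030982924571447246 0.2510346541141207 z 0.10050903383679555 0.8062193951462419
  y 0.09 649 x 0.11025998298623593 0.25113328312493965 z 0.3013862266384638 0.8066888262116929
  y 0.15 4094 x 0.11669166446793192 0.2779121145507174 z 0.10000789528528586 0.5541056890744384
  y 0.21 7260 x 0.032548991796814364 0.3128921285800387 z 0.10010948029555267 0.5537253979879291
  y 0.27 7532 x 0.02270490717763496 0.3473761508184121 z 0.10009679724817855 0.5430781432035673
  y 0.33 8727 x 0.09160554603519694 0.3824053728041578 z 0.10024779836794884 0.6505472177655156
  y 0.39 9476 x 0.03289464585586965 0.4170458663516312 z 0.10084673824101253 0.5427026888501546
scene stop x [0.089  0.0907 0.0946] rim x [-0.1158  0.0783] y [-0.0763  0.0851] ball [-0.1013  0.1812  0.1668]
  y 0.03 1357 x -0.05322486661722825 0.20444905096139887 z 0.24724730335867107 0.7942053214666431
  y 0.09 14683 x -0.013449840725610007 0.2502915934646769 z 0.32018047383526727 0.814793762423591
  y 0.15 1652 x 0.06261876007482314 0.2733487888532702 z 0.4069845016514897 0.5536643568715233
  y 0.21 4705 x 0.061057743798162256 0.3098962739893151 z 0.5165227083864659 0.5536422482687705
  y 0.27 7465 x -0.027722877837043525 0.34553701244460666 z 0.5172335545067477 0.5437676764911021
  y 0.33 11531 x -0.03280428711282707 0.38011102402531377 z 0.5172268364791376 0.6539301237572377
  y 0.39 15882 x -0.019757784665260514 0.4142509578374231 z 0.5323702535545848 0.6489067447507924
5.1 [ 0.4562 -0.1881  0.0796] [-0.0775 -0.1725  0.1002] [-0.4797  0.2666  2.0451  0.0008  0.8274  1.0292]
```

View pics/scene1.png

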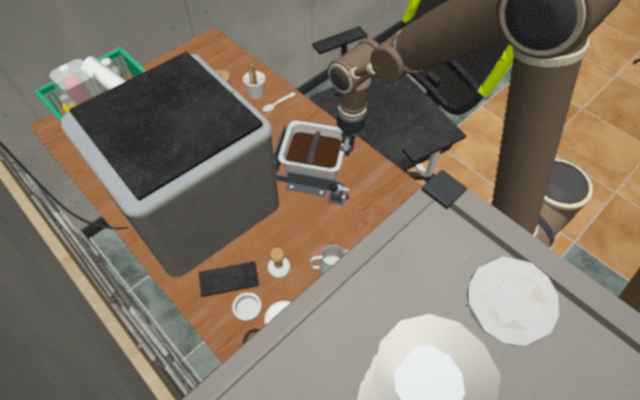

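Call:
carry_out(gripper=[-1, -1, -1, -1, -1], offset=[[0.03, 0, 0], [0.03, 0, 0], [0.03, 0, 0], [0.02, 0, 0], [0, 0, 0]], rot=[[0, 0, 0], [0, 0, 0], [0, 0, 0], [0, 0, 0], [0, 0, 0]])

```text
t: 5.72
ee_pos: [0.4664, -0.1872, 0.0793]
orientation: [0.0, 1.0, 0.031, 0.0]
contact_force: [-3.0, -0.5, 1.7]
gripper_width: -0.002
grasp_force: 1.7
```

Run:
```python
from h import *
cm=camera_model("scene"); d=np.load("scene1.npz")["d"]
for u,v in((445,190),(425,180),(460,185),(440,210),(465,195),(400,230),(500,230)):
    m=np.zeros(d.shape,bool); m[v-1:v+2,u-1:u+2]=1; c=cloud(cm,d,m); print(u,v,np.median(c,0).round(3) if len(c) else None)
```

```text
445 190 [0.239 0.213 0.551]
425 180 [ 0.156 -0.719 -0.644]
460 185 [0.219 0.197 0.551]
440 210 [0.239 0.24  0.538]
465 195 [0.207 0.201 0.534]
400 230 [0.289 0.288 0.536]
500 230 [0.152 0.247 0.534]
```

Call:
carry_out(gripper=[-1, -1, -1, -1], offset=[[0.02, 0, 0], [0.02, 0, 0], [0.02, 0, 0], [0, 0, 0]], rot=[[0, 0, 0], [0, 0, 0], [0, 0, 0], [0, 0, 0]])

```text
t: 6.22
ee_pos: [0.4687, -0.1867, 0.0789]
orientation: [-0.0, 0.999, 0.032, -0.004]
contact_force: [-11.9, -2.1, 8.3]
gripper_width: 0.0
grasp_force: 6.2
```

The pan is firmly against the stop: 12 N and no more travel. I'll back off, lift clear and check.

Call:
carry_out(gripper=[-1, -1, -1, -1, -1, -1, -1, -1, -1], offset=[[-0.1, 0, 0], [-0.25, 0, 0], [-0.25, 0, 0], [0, 0, -0.45], [0, 0, -0.45], [0, 0, -0.45], [0, 0, -0.45], [0, 0, 0], [0, 0, 0]], rot=[[0, 0, 0], [0, 0, 0], [0, 0, 0], [0, 0, 0], [0, 0, 0], [0, 0, 0], [0, 0, 0], [0, 0, 0], [0, 0, 0]])

```text
t: 7.35
ee_pos: [0.4126, -0.1903, 0.2591]
orientation: [0.0, 1.0, 0.031, 0.001]
contact_force: [-0.7, -0.8, -0.3]
gripper_width: 0.004
grasp_force: 0.0
```

```bash
python3 m.py 2 | grep -v "  y"
```

```text
top stop x [0.0876 0.0908 0.0951] rim x [-0.0839  0.0873] y [-0.0773  0.0831] ball [-0.1013  0.1718  0.1661]
scene stop x [0.0877 0.091  0.0946] rim x [-0.0841  0.0873] y [-0.0757  0.0855] ball [-0.1013  0.1808  0.1658]
7.45 [ 0.4115 -0.1899  0.2577] [ 1.0486 -0.2917  0.1152] [-0.5288 -0.0575  1.99    0.0005  1.2113  0.9802]
```

View pics/top2.png

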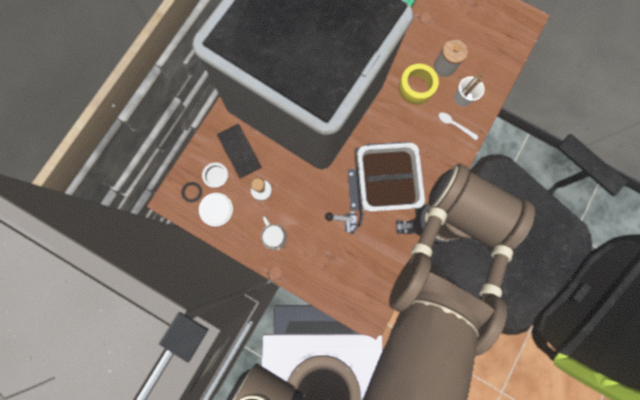

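The top view shows the pan against the stop at (385,148), and the latch is still open with its ball at (330,216). Next I'll move to the left of the ball.

Call:
carry_out(gripper=[-1, -1, -1, -1, -1, -1, -1, -1, -1, -1], offset=[[0.08, -0.373, 0], [0.08, -0.373, 0], [0.08, -0.373, 0], [0.08, -0.373, 0], [0.08, -0.373, 0], [0.08, -0.373, 0], [0, 0, 0.37], [0, 0, 0.37], [0, 0, 0.36], [0, 0, 0]], rot=[[0, 0, 0], [0, 0, 0], [0, 0, 0], [0, 0, 0], [0, 0, 0], [0, 0, 0], [0, 0, 0], [0, 0, 0], [0, 0, 0], [0, 0, 0]])

```text
t: 8.7
ee_pos: [0.4421, 0.036, 0.1451]
orientation: [-0.0, 1.0, 0.031, -0.005]
contact_force: [0.4, 0.8, -0.2]
gripper_width: 0.001
grasp_force: 0.0
```

Call:
carry_out(gripper=[-1, -1, -1, -1, -1, -1, -1, -1, -1, -1, -1, -1, -1, -1, -1], offset=[[0.05, 0, 0], [0, 0.09, 0], [0, 0.09, 0], [0, 0.09, 0], [0, 0.09, 0], [0, 0.09, 0], [0, 0.09, 0], [0, 0.09, 0], [0, 0.09, 0], [0, 0.09, 0], [0, 0.09, 0], [0, 0.09, 0], [0, 0.09, 0], [0, 0, 0], [0, 0, 0]], rot=[[0, 0, 0], [0, 0, 0], [0, 0, 0], [0, 0, 0], [0, 0, 0], [0, 0, 0], [0, 0, 0], [0, 0, 0], [0, 0, 0], [0, 0, 0], [0, 0, 0], [0, 0, 0], [0, 0, 0], [0, 0, 0], [0, 0, 0]])

```text
t: 10.58
ee_pos: [0.4573, -0.0716, 0.1487]
orientation: [-0.0, 1.0, 0.031, -0.001]
contact_force: [-0.2, 0.7, -1.2]
gripper_width: -0.003
grasp_force: 0.0
```

```bash
python3 m.py 3 | grep -v "  y"; python3 -c "
import cv2;p=cv2.imread('pics/scene3.png');cv2.imwrite('pics/s3c.png',cv2.resize(p[90:290,240:440],None,fx=3,fy=3))"
```

```text
top stop x [0.0876 0.0905 0.0949] rim x [-0.0813  0.0872] y [-0.0781  0.0828] ball 0
scene stop x [0.0877 0.0908 0.0944] rim x [-0.0731  0.0873] y [-0.0757  0.0855] ball [-0.1005  0.1269  0.1623]
10.675 [ 0.4574 -0.0714  0.1489] [-0.0873  1.0369  0.0164] [-0.2489  0.099   2.0725 -0.      0.9711  1.26  ]
```

View pics/s3c.png

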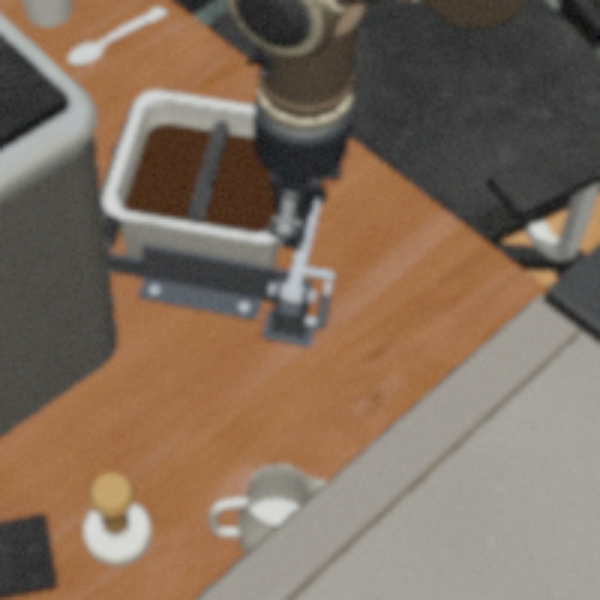

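The crop shows the rod running level from the post (290,290) towards (320,200), in front of the pan. I'll retreat straight up and back, then verify.

Call:
carry_out(gripper=[-1, -1, -1, -1, -1, -1, -1, -1, -1], offset=[[0, 0, -0.4], [0, 0, -0.4], [0, 0, -0.4], [-0.4, 0.3, 0], [-0.3, 0.4, 0], [0, 0.4, 0], [0, 0.4, 0], [0, 0, 0], [0, 0, 0]], rot=[[0, 0, 0], [0, 0, 0], [0, 0, 0], [0, 0, 0], [0, 0, 0], [0, 0, 0], [0, 0, 0], [0, 0, 0], [0, 0, 0]])

```text
t: 11.8
ee_pos: [0.3969, -0.2249, 0.2688]
orientation: [-0.001, 1.0, 0.031, -0.0]
contact_force: [-0.3, -1.1, 0.0]
gripper_width: -0.002
grasp_force: 0.0
```

```bash
python3 m.py 4 | grep -v "  y"
python3 - <<'E'
from h import *
CM={c:camera_model(c) for c in("scene","top")}; r={}
for c in CM:
    for q in("latch_ball","tamper_bar","pitcher_small","blind_basket"):
        l=pinpoint(q,c); print(c,q,[(np.round(a["xy"],1),round(a["confidence"],2)) for a in l[:2]])
        if q=="latch_ball" and l: r[c]=l[0]["xy"]
if len(r)==2: print(tri(ray(CM["scene"],r["scene"]),ray(CM["top"],r["top"])))
a,b=cv2.imread('pics/scene4.png'),cv2.imread('pics/top4.png')
cv2.imwrite('pics/c4.png',np.hstack([cv2.resize(a[100:280,230:380],None,fx=2.6,fy=2.6),cv2.resize(b[100:280,290:440],None,fx=2.6,fy=2.6)]))
E
```

```text
top stop x [0.0876 0.0908 0.0948] rim x [-0.084   0.0869] y [-0.0773  0.0829] ball 0
scene stop x [0.0878 0.0907 0.0946] rim x [-0.0839  0.0871] y [-0.0765  0.0855] ball 0
11.9 [ 0.3971 -0.2245  0.269 ] [ 0.1639  0.2538 -0.0883] [-0.6103 -0.0628  1.9715  0.0004  1.2338  0.8975]
scene latch_ball [(array([342.9, 154.2]), 0.63)]
scene tamper_bar [(array([279.3, 268. ]), 0.56)]
scene pitcher_small [(array([329.3, 269. ]), 0.97), (array([307.4, 165.3]), 0.47)]
scene blind_basket [(array([250.2, 308.7]), 0.83)]
top latch_ball [(array([399.3, 216.7]), 0.69)]
top tamper_bar [(array([265.8, 191.5]), 0.68), (array([397.2, 216.6]), 0.2)]
top pitcher_small [(array([275.3, 231.4]), 0.84)]
top blind_basket [(array([215.4, 175.5]), 0.79)]
(array([ 0.46801274, -0.20724467,  0.04950825]), np.float64(0.005031374154631502))
```

View pics/c4.png

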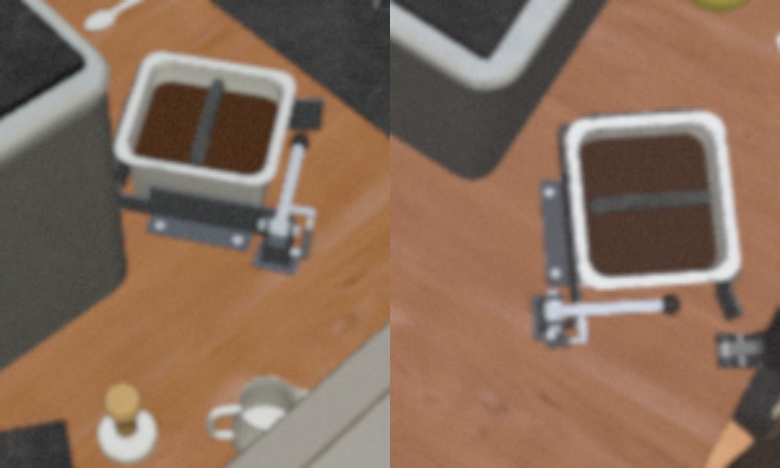

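Both views show the bar level across the front, with its ball at about (0.468, -0.207, 0.050). The pan is home and the bystanders are where they stood. Handing in.

```bash
python3 -c "
from rig import *
print(close_job())"
```

```text
the job is handed in; nothing more can be done
None
```

I pushed the pan home against the back stop, snapped the latch bar down level across its front, and handed the job in. The last images showed no bystander disturbed; no verdict came back.

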